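# Clamp a wood block in the cam-lock jig

## Robot

A 6-joint arm with a two-finger parallel gripper is mounted at the origin on a cart in front of the work surface, level with it; the furniture and walls round the work are solid. World frame = base frame: x ahead of the robot, y to its left, z up, the work surface at z = 0. Lengths are in m, angles in rad, forces in N, time in s.
With the tool pointing down it reaches from about 0.3 to 0.75 m from the base axis. Payload 8.5 kg.
Tool frame: the origin (TCP) lies midway between the tips of the shut fingers; the grasp point (between the pads) lies 19 mm behind it; z points along the fingers, y is the direction in which the jaws open and shut (so a half turn about z gives the same grasp; the last joint's range is limited). The gripper opens to 85 mm and grips with 20 to 120 N. Pads are 22 mm wide; open, the fingers measure 114 mm over their backs; the gripper's body (76 mm by 85 mm) begins 54 mm behind the grasp point. The pads swing forward as they close: fully open they stand 13 mm farther back than shut.
Start: joints at [1.062, 0.381, 1.297, -0, 1.464, -0.215], TCP at [0.159, 0.526, 0.231] pointing down, gripper open.
Joint ranges: [-3.11, 3.11], [-0.89, 2.33], [0.22, 2.48], [-1.42, 4.56], [0.17, 2.85], [-2.88, 2.88]. Speed limits (rad/s): [2.39, 2.39, 3.14, 3.14, 3.14, 3.14].

## Interface

Orientations are given as a rotation vector (axis times angle).
In Python, from cell import r gives the robot as it stands. The module is installed in compiled form; this text tells all that it offers.
- The arm moves only by the shell command python3 -m jog 'ROWS' [FORCE]. ROWS is JSON, a list of rows, each an object of numbers: "x", "y", "z": the shift along the tool's x, y, z in cm; "yaw": the turn about the tool's z in rad; "claw": the opening, from -1 (shut) to 1 (fully open), so that 0 is half open. A call has 1 to 5 rows; each row is the pose to reach, as a shift and turn from the pose commanded when the call began, along the tool's axes at that moment; what a row does not reach only later rows make up. A row lasts 1/8 s, in which the tool goes at most 62.5 mm and 10.7 degrees, less where a joint would pass 70% of its speed; a pose out of reach is approached as far as the arm can. A call with a gripper value outside its range is refused whole. The fingers move at their own pace and stop on an object; FORCE is the grip in N (left out, the last holds). Time passes only in rows, so rows that repeat a pose let the fingers close. It gives the time, the measured TCP pose, the force and the opening at its end, in the units of the state.
- r.sense(): the state, without advancing time (a new reading comes with each control period).
- r.get_image(name): name is "scene" or "top" or "wrist"; returns a dict with "pixels" (420x560x3 uint8, red, green, blue), "range_z" (420x560 float32, m along the optical axis (not along the pixel's ray), 0 where there is no reading), "intrinsics" (3x3 intrinsics, pixels), "k1" (the pictures are not rectified: a ray, as slopes to the right and down, at radius r is drawn at 1 + k1 r^2 times it, then the intrinsics apply), "R" (3x3) and "t" (3): a world point X has camera coordinates R X + t. Camera axes: x right, y down, z forward; pixel columns grow to the right and rows downward; lengths in m; the calibration is good to about 2 mm. A picture is of the moment at which its call begins.
- r.close_job(): hands the job in, once; it reports no verdict.
Trained networks look in the newest picture that a camera, given by its name, has taken for a name from the list of things; names that differ only in an ending like _2 or _b are one class to them, and where a whole thing is asked for, a point or a joint stands for the part that bears it (a point fixed in the world has none). Each returns a list of dicts, best first, with "confidence" (0 to 1); they miss things now and then, are a little off and sometimes report something else, mostly with a low value. They report only what shows in the picture. A call takes as long as a camera call. They do not tell look-alikes from the thing itself.
- r.boxes_of(thing, camera): "xyz" ([x, y, z] in m, in world coordinates, good to about 4 mm: the middle of the surface that is visible of it).
- r.pinpoint(thing, camera): "xyz" ([x, y, z] in m, in world coordinates, good to about 4 mm: a listed point, or the origin of a listed thing).
The state is a dict: "t": time; "joint_positions": joint angles; "joint_velocities": joint speeds; "joint_efforts": joint torques, N m; "tool_pos": TCP position; "tcp_rot": TCP orientation; "force": force on the tool from outside, world axes, zero at the start; "torque": the same for the moment, N m; "grip_width": opening from 0.0 (shut) to 1.0 (fully open).
Only numpy, scipy, OpenCV 4.12 (cv2) and the standard library are available. Lean on these libraries where they do the work, as an engineer would, in place of code of your own. Each camera call takes 0.05 s, during which the arm holds its last target.

## Task

Slide the wood block along its channel in the plywood jig until it is fully home against the fence. Then swing the jig's handle round over the block, up its cam, until it drops into the low notch and presses the block down; do not force the handle or the block, and leave the other things on the bench where they are.

Things in the scene. Friction and masses are not known exactly. Their poses are not given: they have to be found in the camera images.
- jig: Plywood work-holding jig fixed to the bench. Origin on the bench under the centre of the seated block; x along the channel to the fence, y left, z up. Base plate 15 mm thick, x -135 to +80, y -60 to +140 mm. Channel between two rails 10 mm thick: inner faces y = -29 and +29, tops z = 25, x -60 to +45 mm.
- fence (a point): Centre of the lower edge of the fence's face at the end of the channel: x = +45, y = 0, z = 15 mm in the jig's frame. The wooden fence is 78 mm wide, its top at z = 42 mm.
- post (a point): Axis of the upright steel pivot post, x = 0, y = +88, z = 0 in the jig's frame; the post is 20 mm thick, top at z = 105 mm. Round its foot is a steel cam collar, radius 36 mm, up to 60 mm high. How far the collar is set round the post is not measured.
- wood_block: Plain wood block, 90 mm along the channel, 55 mm across, 35 mm high, 0.08 to 0.17 kg, lying in the channel 45 to 65 mm short of the fence. Origin at the centre of its underside, 15 mm above the bench (its own x axis lies askew: the long side is 1.327 rad counter-clockwise from it). Home: origin at x = 0 in the jig's frame. Over 40 N against the fence is forcing.
- handle: Clamp handle: level steel arm 18 mm wide, 12 mm thick, from the post to an upright round black knob (26 mm diameter, 38 mm tall). Origin at the knob's centre, 130 mm from the post's axis, 19 mm above the arm's top, 97 mm above the bench at rest; x outward along the arm, z up. A rubber foot under the arm, 88 mm from the axis, lands on the block. Over 25 N at the knob is forcing.
- handle_turn (a joint): Handle angle about the post, rad, counter-clockwise from above positive. At 0 the arm points 170 degrees counter-clockwise from the jig's +x (back along the jig, outside the channel); it starts at -0.2 to +0.15. At about 1.75 it lies across the seated block. The notch lies anywhere from 1.55 to 1.95: feel for it, or see it on the collar. A hard stop follows the notch.
- handle_lift (a joint): Height of the handle on the post, m, 0 at rest; a 25 to 35 N spring presses it down. As it turns, a pin 30 mm from the axis rides the cam: level, then up 10 mm over 0.9 rad (3 to 6 N at the knob), a short crest, a sharp drop into the notch (-0.004 on the block, -0.007 with none). The knob must be free to rise, fall and, at the drop, jump 20 mm ahead. The notch bars the way back.
- block_end (a point): Centre of the block's far end face, 45 mm from the block's centre and 17.5 mm above its underside; it meets the fence when the block is home.
- bolt_0: Bystander: steel bolt, 50 mm long, lying on the far left corner of the jig's base plate. Leave it alone.
- sanding_block: Bystander: reddish-brown sanding block, 76 x 104 x 26 mm, to the right of the jig. Leave it alone.
- tin_dark: Bystander: dark grey tin, 75 mm wide, 101 mm high, to the right of the jig. Leave it alone.
- jar_white: Bystander: white jar, 68 mm wide, 99 mm high, to the left behind the vice. Leave it alone.
There are look-alikes about, which are no part of the job. Leave any turquoise look-alike of the wood_block alone.

How it is judged:
On the way, in this order (a step that is already met when the one before it is completed fails the run):
1. the block is home against the fence (within 2.5 mm) before the handle has been swung over it (x of block_end in the frame of jig above 0.0425 m and value of joint handle_turn below 0.8 rad), for 0.2 s.
2. the handle has been turned up the cam (value of joint handle_lift above 0.006 m and value of joint handle_turn above 0.7 rad), for 0.05 s.
At the end, for the whole second after the job is handed in: The handle lies in the notch (at least 2 mm below its rest height, turned by more than 1.4 rad) and its foot presses on the block with more than 5 N; the block lies flat, within 3 mm of the fence, at rest (value of joint handle_lift below -0.002 m and value of joint handle_turn above 1.4 rad and contact force between handle and wood_block above 5 N and x of block_end in the frame of jig above 0.042 m and y of block_end in the frame of jig between -0.004 and 0.004 m and angle between wood_block's own z axis and vertical below 0.05 rad and linear speed of wood_block below 0.01 m/s); the robot touches nothing.
It fails at once if the handle is forced: its pin is driven against the stop with more than 120 N (some 28 N at the knob), or against the crest beside the notch with more than 200 N (contact force between cam_pin and cam_g15 above 120 N or contact force between cam_pin and cam_g12 above 200 N).
It fails at once if the block is pressed against the fence with more than 40 N (contact force between wood_block and jig_c3 above 40 N).
It fails at once if a bystander is moved by more than 25 mm (distance of any of bolt_0, sanding_block, tin_dark, jar_white from where it was at the start of the episode above 0.025 m).
It also fails if it takes over 51 s, if anything falls off the work surface, if the arm or the gripper's body presses on something with over 40 N, if the wrist force passes 120 N, or if a joint passes its speed limit or range.

## Working session

There is one attempt and no reset: what is moved stays moved. The work goes in short steps, Python scripts to look and compute and a shell command to move; the robot and the scene stay as the last step left them, time stands still between calls to the robot, and variables do not carry over. Pictures are saved under pics/ and viewed, and the job is handed in when it is done.

```bash
mkdir -p pics; cat > h.py <<'E'
from cell import r
import numpy as np, cv2
def snap(n,f):
    im=r.get_image(n); cv2.imwrite('pics/'+f,im['pixels'][:,:,::-1]); np.savez('pics/'+f+'.npz',**im); return im
def pix2w(im,u,v,z=None):
    K=im['intrinsics'];k1=float(im['k1']);xd=np.array([(u-K[0,2])/K[0,0],(v-K[1,2])/K[1,1]]);x=xd.copy()
    for _ in range(20): x=xd/(1+k1*(x@x))
    R=im['R'];t=im['t'];d=R.T@np.array([x[0],x[1],1]);c=-R.T@t
    if z is None:
        rz=im['range_z'][int(v),int(u)]; return c+d*rz
    return c+d*(z-c[2])/d[2]
def w2pix(im,X):
    c=im['R']@np.array(X)+im['t'];x=c[:2]/c[2];x=x*(1+float(im['k1'])*(x@x));K=im['intrinsics'];return K[0,0]*x[0]+K[0,2],K[1,1]*x[1]+K[1,2]
E
python3 - <<'E'
from h import *
np.set_printoptions(precision=4,suppress=True)
for n in ['scene','top']:
    im=snap(n,n+'0.png')
    for th in ['jig','fence','post','wood_block','handle','block_end','bolt_0','sanding_block','tin_dark','jar_white']:
        for f in ('pinpoint','boxes_of'):
            try: print(n,th,f,[(np.round(d['xyz'],3).tolist(),round(d['confidence'],2)) for d in getattr(r,f)(th,n)][:3])
            except Exception as e: print(n,th,f,e)
print(r.sense())
E
```

```text
scene jig pinpoint [([0.511, -0.318, 0.004], 0.56)]
scene jig boxes_of [([0.437, -0.279, 0.019], 0.56), ([0.396, -0.226, 0.076], 0.55)]
scene fence pinpoint [([0.551, -0.308, 0.01], 0.96)]
scene fence boxes_of [([0.437, -0.278, 0.012], 0.91), ([0.41, -0.23, 0.076], 0.67)]
scene post pinpoint [([0.495, -0.235, -0.001], 0.63)]
scene post boxes_of [([0.439, -0.283, 0.013], 0.9)]
scene wood_block pinpoint [([0.455, -0.327, 0.015], 0.88), ([0.567, 0.123, 0.001], 0.69), ([0.512, -0.317, 0.004], 0.28)]
scene wood_block boxes_of [([0.578, 0.116, 0.034], 0.73), ([0.445, -0.334, 0.051], 0.68), ([0.438, -0.277, 0.018], 0.19)]
scene handle pinpoint [([0.362, -0.216, 0.093], 0.6)]
scene handle boxes_of [([0.394, -0.226, 0.073], 0.74)]
scene block_end pinpoint [([0.612, 0.124, 0.019], 0.86), ([0.5, -0.323, 0.034], 0.75)]
scene block_end boxes_of [([0.445, -0.337, 0.047], 0.78), ([0.575, 0.112, 0.031], 0.76)]
scene bolt_0 pinpoint [([0.637, -0.061, -0.002], 0.59), ([0.537, -0.202, 0.013], 0.43)]
scene bolt_0 boxes_of [([0.436, -0.275, 0.012], 0.56)]
scene sanding_block pinpoint [([0.436, -0.552, 0.
[... 1483 characters left out ...]
 ([0.463, -0.276, 0.008], 0.61)]
top tin_dark pinpoint [([0.618, -0.523, -0.002], 0.79)]
top tin_dark boxes_of [([0.608, -0.518, 0.095], 0.57)]
top jar_white pinpoint []
top jar_white boxes_of [([0.633, -0.06, 0.102], 0.66)]
{'t': 2.1, 'joint_positions': array([ 1.0617,  0.3806,  1.2974, -0.    ,  1.4636, -0.2153]), 'joint_velocities': array([-0.0008,  0.0009, -0.0028, -0.0005, -0.0006, -0.0008]), 'joint_efforts': array([ -0.0003, -44.8325, -23.1463,  -0.0002,   0.0006,  -0.    ]), 'tool_pos': array([0.1593, 0.5264, 0.2313]), 'tcp_rot': array([0.4599, 3.1077, 0.0001]), 'force': array([-1.0428, -0.485 ,  0.2967]), 'torque': array([-0.0027,  0.0193,  0.0343]), 'grip_width': 1.0006778075869276}
```

View pics/scene0.png

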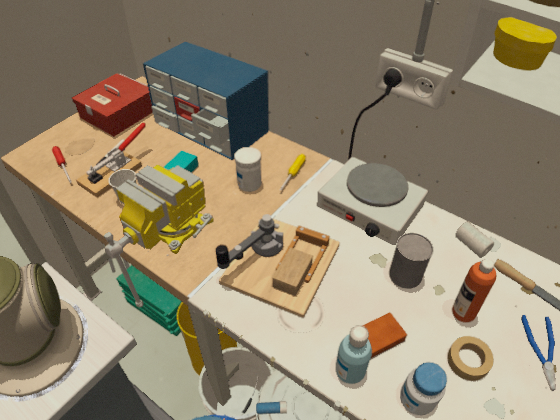

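View pics/top0.png

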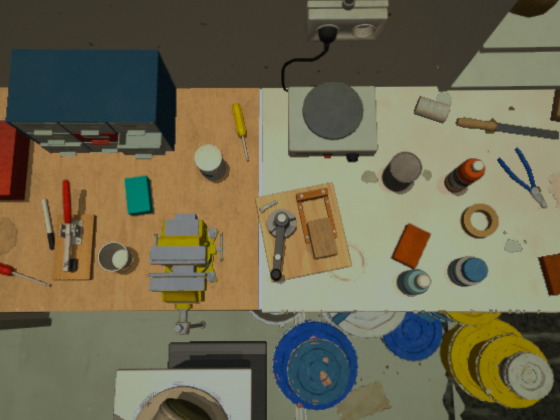

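```bash
python3 - <<'E'
import numpy as np,cv2
for n,(x0,y0,x1,y1) in {'top':(240,170,380,290),'scene':(205,200,355,330)}.items():
    im=cv2.imread(f'pics/{n}0.png')[y0:y1,x0:x1]; cv2.imwrite(f'pics/{n}0z.png',cv2.resize(im,None,fx=5,fy=5,interpolation=cv2.INTER_CUBIC)[:600])
E
```

```text
(no output)
```

View pics/top0z.png

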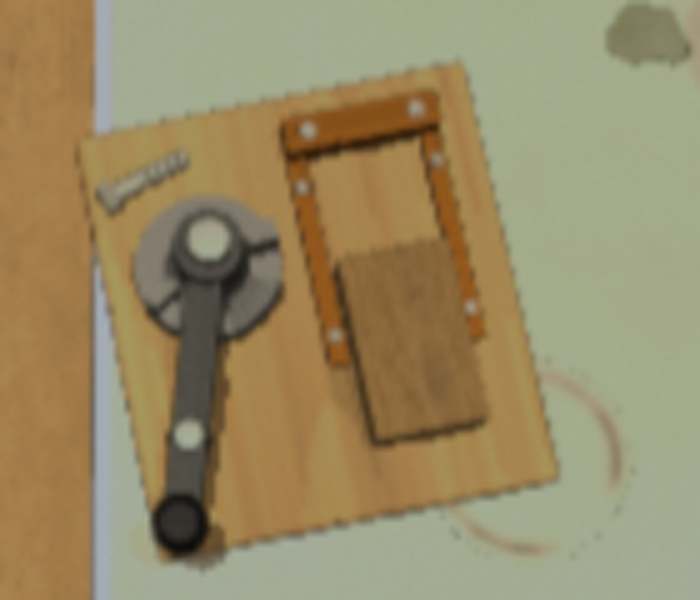

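View pics/scene0z.png

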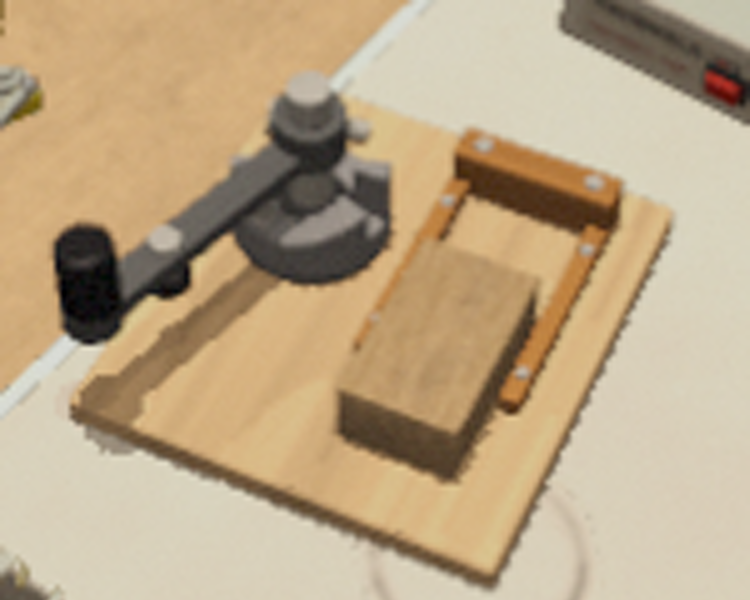

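```bash
python3 - <<'E'
import numpy as np
import cell
from h import *
np.set_printoptions(precision=4,suppress=True)
d=dict(np.load('pics/top0.png.npz')); f=lambda u,v,z: pix2w(d,240+u/5-0.4,170+v/5-.4,z)
P=[f(78,143,.015),f(465,63,.015),f(558,478,.015),f(160,562,.015)]
J=np.array([[80,140],[80,-60],[-135,-60],[-135,140]])/1e3
P=np.array(P)[:,:2];print(P)
A=J-J.mean(0);B=P-P.mean(0)
th=np.arctan2((A[:,0]*B[:,1]-A[:,1]*B[:,0]).sum(),(A*B).sum())
R=np.array([[np.cos(th),-np.sin(th)],[np.sin(th),np.cos(th)]]);o=P.mean(0)-R@J.mean(0)
print(th,o,'res',P-(J@R.T+o))
w=lambda x,y:R@[x,y]+o
print('fence',w(.045,0),'post',w(0,.088))
print('block corners', *[ (R.T@(f(*c,.05)[:2]-o)) for c in [(337,263),(445,238),(487,420),(376,445)]])
k=f(180,522,.116)[:2]; post=w(0,.088); print('knob',k,R.T@(k-o))
kv=R.T@(k-post); print('turn',np.arctan2(kv[1],kv[0])-np.deg2rad(170), np.hypot(*kv))
print('bolt',R.T@(f(145,180,.015)[:2]-o))
print(d['R'],d['t'])
# depths vice top
im=d
for (u,v) in [(190,230),(180,270),(180,290),(208,160),(277,272),(282,220)]: print(u,v,pix2w(im,u,v))
E
```

```text
[[ 0.5596 -0.1667]
 [ 0.5998 -0.361 ]
 [ 0.3916 -0.401 ]
 [ 0.3519 -0.2074]]
0.19700198012624148 [ 0.5105 -0.3179] res [[-0.002  -0.0018]
 [-0.0009  0.    ]
 [ 0.0017  0.0021]
 [ 0.0011 -0.0004]]
fence [ 0.5546 -0.3091] post [ 0.4933 -0.2316]
block corners [-0.0132  0.0278] [-0.0117 -0.0257] [-0.1013 -0.026 ] [-0.1024  0.0281]
knob [ 0.3643 -0.2179] [-0.1238  0.1266]
turn -0.12787431249335146 0.12973673494476157
bolt [0.0525 0.1095]
[[-0.0042 -1.     -0.0023]
 [-0.9821  0.0046 -0.1882]
 [ 0.1882  0.0015 -0.9821]] [-0.2228  0.5161  1.1452]
190 230 [ 0.4632 -0.0259  0.1218]
180 270 [ 0.3759 -0.001   0.0941]
180 290 [ 0.3288 -0.0155  0.1589]
208 160 [ 0.6351 -0.0585  0.0939]
277 272 [ 0.3686 -0.2211  0.1177]
282 220 [ 0.4878 -0.2329  0.1062]
```

```bash
cat >> h.py <<'E'
from scipy.spatial.transform import Rotation as Ro
TH=0.197;O=np.array([0.5105,-0.3179]);RJ=np.array([[np.cos(TH),-np.sin(TH)],[np.sin(TH),np.cos(TH)]])
def j2w(x,y):return RJ@np.array([x,y])+O
def w2j(p):return RJ.T@(np.array(p)[:2]-O)
def go(p,ang=None):
    s=r.sense();R=Ro.from_rotvec(s['tcp_rot']).as_matrix()
    d=R.T@(np.array(p)-s['tool_pos'])*100; a=np.arctan2(R[1,0],R[0,0])
    yaw=0 if ang is None else -((ang-a+np.pi)%(2*np.pi)-np.pi)
    return np.round(d,2).tolist(),round(float(yaw),3)
def st():
    s=r.sense();R=Ro.from_rotvec(s['tcp_rot']).as_matrix()
    print('t%.2f'%s['t'],'w',s['tool_pos'].round(4),'j',w2j(s['tool_pos']).round(4),'xang %.3f'%np.arctan2(R[1,0],R[0,0]),'tilt',R[:2,2].round(4),'F',s['force'].round(1),'Fj',(RJ.T@s['force'][:2]).round(1),'g %.2f'%s['grip_width'],'q',s['joint_positions'].round(2))
E
python3 - <<'E'
from h import *
st()
a=TH+np.pi
for p in [(.36,.2,.25),(*j2w(-.14,0.001),.2),(*j2w(-.14,.001),.03)]: print(p,go(p,a))
E
```

```text
t2.10 w [0.1593 0.5264 0.2313] j [-0.1792  0.8967] xang 2.848 tilt [0. 0.] F [-1.  -0.5  0.3] Fj [-1.1 -0.3] g 1.00 q [ 1.06  0.38  1.3  -0.    1.46 -0.22]
(0.36, 0.2, 0.25) ([-28.67, -25.43, -1.87], -0.491)
(np.float64(0.3730121273084742), np.float64(-0.3443212956298291), 0.2) ([-45.68, -77.15, 3.13], -0.491)
(np.float64(0.3730121273084742), np.float64(-0.3443212956298291), 0.03) ([-45.67, -77.15, 20.13], -0.491)
```

```bash
python3 -m jog '[{"x":-5,"y":-4,"z":-2,"claw":-1},{"x":-10,"y":-8,"z":-2,"yaw":-0.15,"claw":-1},{"x":-15,"y":-13,"z":-2,"yaw":-0.3,"claw":-1},{"x":-20,"y":-17,"z":-2,"yaw":-0.49,"claw":-1},{"x":-25,"y":-22,"z":-2,"yaw":-0.49,"claw":-1}]'
python3 - <<'E'
from h import *
st()
a=TH+np.pi
for p in [(.36,.2,.25),(*j2w(-.14,0.001),.25),(*j2w(-.14,.001),.03)]: print(p,go(p,a))
E
```

```text
t2.10 w [0.1593 0.5264 0.2313] j [-0.1792  0.8967] xang 2.848 tilt [0. 0.] F [-1.  -0.5  0.3] Fj [-1.1 -0.3] g 1.00 q [ 1.06  0.38  1.3  -0.    1.46 -0.22]
(0.36, 0.2, 0.25) ([-28.67, -25.43, -1.87], -0.491)
(np.float64(0.3730121273084742), np.float64(-0.3443212956298291), 0.25) ([-45.68, -77.15, -1.87], -0.491)
(np.float64(0.3730121273084742), np.float64(-0.3443212956298291), 0.03) ([-45.67, -77.15, 20.13], -0.491)schema error: expected keys x, y, z, yaw, claw
```

```bash
python3 -m jog '[{"x":-5,"y":-4,"z":-2,"yaw":0,"claw":-1},{"x":-10,"y":-8,"z":-2,"yaw":-0.15,"claw":-1},{"x":-15,"y":-13,"z":-2,"yaw":-0.3,"claw":-1},{"x":-20,"y":-17,"z":-2,"yaw":-0.49,"claw":-1},{"x":-25,"y":-22,"z":-2,"yaw":-0.49,"claw":-1}]'
python3 - <<'E'
from h import *
st()
a=TH+np.pi
for p in [(.36,.2,.25),(*j2w(-.14,0.001),.25),(*j2w(-.14,.001),.03)]: print(p,go(p,a))
E
```

```text
t: 2.72
tool_pos: [0.3178, 0.2738, 0.2516]
tcp_rot: [-0.313, 3.125, 0.001]
force: [0.5, 0.4, -0.5]
grip_width: -0.001
t2.73 w [0.3178 0.2738 0.2516] j [-0.0731  0.6179] xang -2.942 tilt [0.0008 0.0004] F [ 0.5  0.4 -0.5] Fj [0.6 0.3] g -0.00 q [ 0.43  0.13  1.59  0.    1.42 -1.34]
(0.36, 0.2, 0.25) ([-2.67, -8.07, 0.16], 0.003)
(np.float64(0.3730121273084742), np.float64(-0.3443212956298291), 0.25) ([6.85, -61.68, 0.13], 0.003)
(np.float64(0.3730121273084742), np.float64(-0.3443212956298291), 0.03) ([6.87, -61.68, 22.13], 0.003)
```

```bash
python3 -m jog '[{"x":-2,"y":-6,"z":0,"yaw":0,"claw":-1},{"x":-2,"y":-12,"z":0,"yaw":0,"claw":-1},{"x":-1,"y":-18,"z":0,"yaw":0,"claw":-1},{"x":0,"y":-24,"z":0,"yaw":0,"claw":-1},{"x":1,"y":-30,"z":0,"yaw":0,"claw":-1}]'
python3 -m jog '[{"x":1,"y":-6,"z":0,"yaw":0,"claw":-1},{"x":2,"y":-12,"z":0,"yaw":0,"claw":-1},{"x":3,"y":-18,"z":0,"yaw":0,"claw":-1},{"x":4,"y":-24,"z":0,"yaw":0,"claw":-1},{"x":6,"y":-30,"z":0,"yaw":0,"claw":-1}]'
python3 - <<'E'
from h import *
st()
a=TH+np.pi
for p in [(*j2w(-.14,0.001),.25),(*j2w(-.14,.001),.03)]: print(p,go(p,a))
snap('wrist','w1.png');snap('scene','s1.png')
E
```

```text
t: 3.35
tool_pos: [0.3655, -0.023, 0.2517]
tcp_rot: [-0.308, 3.125, -0.001]
force: [1.3, 0.4, 0.8]
grip_width: -0.002
t: 3.98
tool_pos: [0.3653, -0.3284, 0.2513]
tcp_rot: [-0.308, 3.126, -0.0]
force: [1.7, -0.1, 0.3]
grip_width: -0.004
t3.98 w [ 0.3653 -0.3284  0.2513] j [-0.1444  0.0182] xang -2.945 tilt [ 0.0004 -0.0002] F [ 1.7 -0.1  0.3] Fj [ 1.6 -0.4] g -0.00 q [-0.97  0.26  1.42  0.    1.46 -2.74]
(np.float64(0.3730121273084742), np.float64(-0.3443212956298291), 0.25) ([-0.44, -1.72, 0.14], -0.001)
(np.float64(0.3730121273084742), np.float64(-0.3443212956298291), 0.03) ([-0.43, -1.71, 22.14], -0.001)
```

View pics/w1.png

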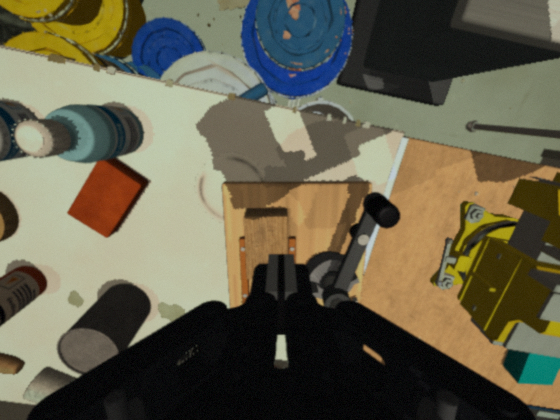

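```bash
python3 -m jog '[{"x":-0.4,"y":-1.7,"z":2,"yaw":0,"claw":-1},{"x":-0.4,"y":-1.7,"z":8,"yaw":0,"claw":-1},{"x":-0.4,"y":-1.7,"z":14,"yaw":0,"claw":-1},{"x":-0.4,"y":-1.7,"z":20,"yaw":0,"claw":-1},{"x":-0.4,"y":-1.7,"z":22,"yaw":0,"claw":-1}]'
python3 - <<'E'
from h import *
st()
a=TH+np.pi
for p in [(*j2w(-.12,0.0005),.03),(*j2w(-.056,.0005),.03)]: print(p,go(p,a))
snap('wrist','w2.png');snap('scene','s2.png')
E
```

```text
t: 4.7
tool_pos: [0.3719, -0.3404, 0.0284]
tcp_rot: [0.308, -3.124, -0.007]
force: [0.5, -1.1, 0.5]
grip_width: -0.004
t4.70 w [ 0.3719 -0.3404  0.0284] j [-0.1403  0.005 ] xang -2.945 tilt [-0.0029  0.0044] F [ 0.5 -1.1  0.5] Fj [ 0.3 -1.2] g -0.00 q [-0.98  0.56  1.69  0.    0.9  -2.74]
(np.float64(0.392723154922071), np.float64(-0.3408970598879404), 0.03) ([-2.03, -0.45, -0.16], -0.001)
(np.float64(0.4554852780992436), np.float64(-0.32837045243446733), 0.03) ([-8.43, -0.45, -0.18], -0.001)
```

View pics/s2.png

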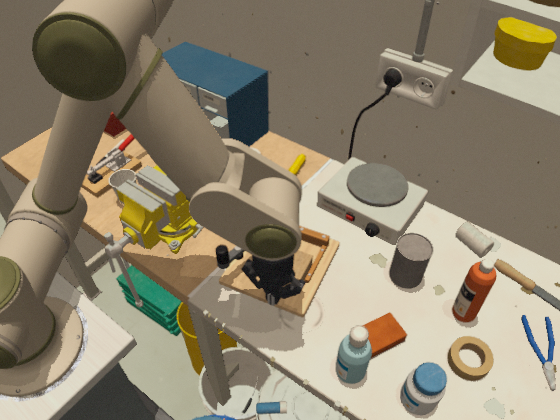

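View pics/w2.png

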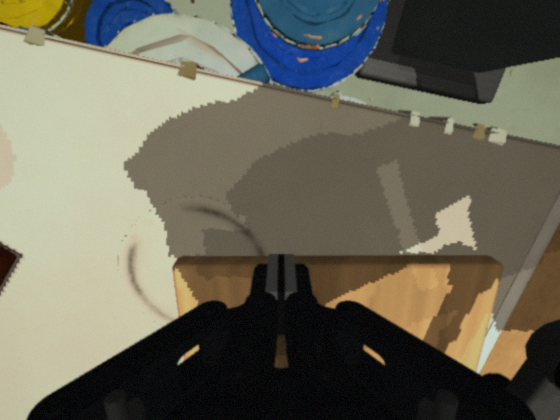

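```bash
python3 -m jog '[{"x":-1,"y":-0.4,"z":-0.2,"yaw":0,"claw":-1},{"x":-2,"y":-0.4,"z":-0.2,"yaw":0,"claw":-1},{"x":-3,"y":-0.4,"z":-0.2,"yaw":0,"claw":-1},{"x":-4,"y":-0.4,"z":-0.2,"yaw":0,"claw":-1},{"x":-5,"y":-0.4,"z":-0.2,"yaw":0,"claw":-1}]'
python3 - <<'E'
from h import *
st()
a=TH+np.pi
for p in [(*j2w(-.056,.0005),.03)]: print(p,go(p,a))
snap('top','t3.png')
im=cv2.imread('pics/t3.png')[170:290,240:380]; cv2.imwrite('pics/t3z.png',cv2.resize(im,None,fx=5,fy=5))
E
```

```text
t: 5.42
tool_pos: [0.4233, -0.3361, 0.0335]
tcp_rot: [0.308, -3.126, 0.0]
force: [-2.4, -0.1, 0.8]
grip_width: 0.001
t5.42 w [ 0.4233 -0.3361  0.0335] j [-0.0891 -0.0008] xang -2.945 tilt [ 0.     -0.0002] F [-2.4 -0.1  0.8] Fj [-2.3  0.4] g 0.00 q [-0.89  0.59  1.59 -0.    0.96 -2.66]
(np.float64(0.4554852780992436), np.float64(-0.32837045243446733), 0.03) ([-3.31, 0.13, 0.35], -0.001)
```

View pics/t3z.png

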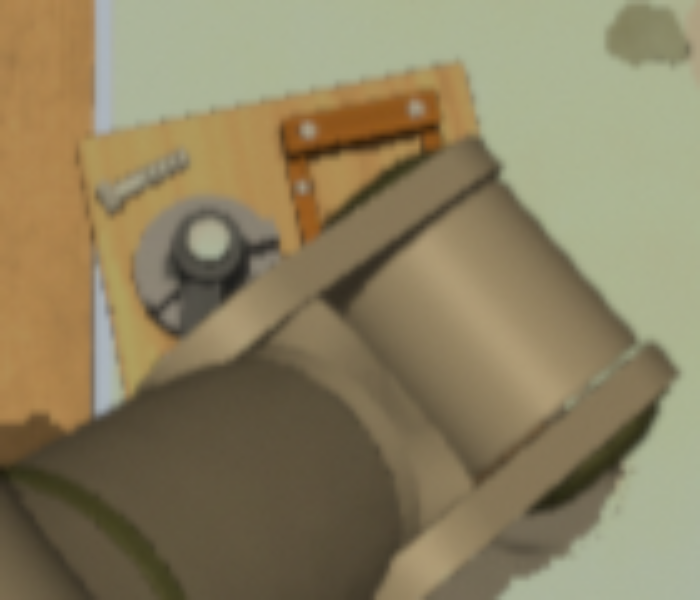

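```bash
python3 -m jog '[{"x":-0.6,"y":0.1,"z":0.2,"yaw":0,"claw":-1},{"x":-1.2,"y":0.1,"z":0.2,"yaw":0,"claw":-1},{"x":-1.8,"y":0.1,"z":0.2,"yaw":0,"claw":-1},{"x":-2.2,"y":0.1,"z":0.2,"yaw":0,"claw":-1},{"x":-2.6,"y":0.1,"z":0.2,"yaw":0,"claw":-1}]'
python3 - <<'E'
from h import *
st()
snap('scene','s4.png')
im=cv2.imread('pics/s4.png')[200:330,205:355]; cv2.imwrite('pics/s4z.png',cv2.resize(im,None,fx=4.5,fy=4.5))
E
```

```text
t: 6.1
tool_pos: [0.4481, -0.3302, 0.0313]
tcp_rot: [0.308, -3.126, -0.0]
force: [-0.5, -0.1, -0.7]
grip_width: -0.001
t6.10 w [ 0.4481 -0.3302  0.0313] j [-0.0636  0.0001] xang -2.945 tilt [-0.0001  0.0001] F [-0.5 -0.1 -0.7] Fj [-0.5  0. ] g -0.00 q [-0.85  0.61  1.55  0.    0.98 -2.61]
```

View pics/s4z.png

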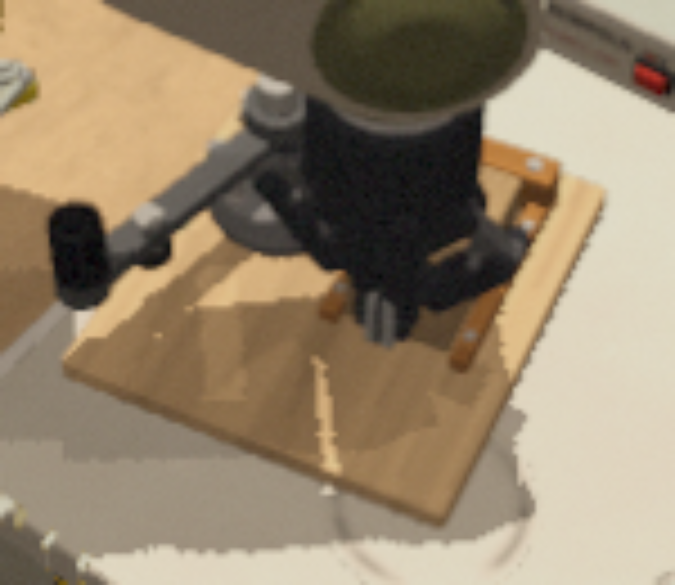

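```bash
python3 -m jog '[{"x":-0.2,"y":0,"z":0,"yaw":0,"claw":-1},{"x":-0.4,"y":0,"z":0,"yaw":0,"claw":-1},{"x":-0.4,"y":0,"z":0,"yaw":0,"claw":-1}]'
python3 - <<'E'
from h import *
st()
E
python3 -m jog '[{"x":-0.1,"y":0,"z":0,"yaw":0,"claw":-1},{"x":-0.2,"y":0,"z":0,"yaw":0,"claw":-1},{"x":-0.2,"y":0,"z":0,"yaw":0,"claw":-1}]'
python3 - <<'E'
from h import *
st()
E
```

```text
t: 6.52
tool_pos: [0.4519, -0.3295, 0.0314]
tcp_rot: [-0.308, 3.126, -0.0]
force: [0.3, 0.1, -0.4]
grip_width: -0.001
t6.53 w [ 0.4519 -0.3295  0.0314] j [-0.0597  0.0001] xang -2.945 tilt [ 0.0002 -0.0001] F [ 0.3  0.1 -0.4] Fj [0.3 0.1] g -0.00 q [-0.84  0.62  1.54  0.    0.99 -2.61]
t: 6.9
tool_pos: [0.4539, -0.3291, 0.0314]
tcp_rot: [-0.308, 3.126, -0.0]
force: [-0.7, -1.0, 0.3]
grip_width: -0.002
t6.90 w [ 0.4539 -0.3291  0.0314] j [-0.0578  0.0001] xang -2.945 tilt [ 0.0002 -0.0001] F [-0.7 -1.   0.3] Fj [-0.9 -0.8] g -0.00 q [-0.84  0.62  1.53  0.    0.99 -2.61]
```

```bash
for i in 1; do python3 -m jog '[{"x":-0.1,"y":0,"z":0,"yaw":0,"claw":-1},{"x":-0.1,"y":0,"z":0,"yaw":0,"claw":-1}]' | grep -E "force|tool"; done
python3 - <<'E'
from h import *
st()
E
python3 -m jog '[{"x":-0.1,"y":0,"z":0,"yaw":0,"claw":-1},{"x":-0.1,"y":0,"z":0,"yaw":0,"claw":-1}]' | grep -E "force"
python3 - <<'E'
from h import *
st()
E
```

```text
tool_pos: [0.4548, -0.3289, 0.0314]
force: [-0.1, 0.3, -0.5]
t7.15 w [ 0.4548 -0.3289  0.0314] j [-0.0568  0.0001] xang -2.945 tilt [ 0.0001 -0.0001] F [-0.1  0.3 -0.5] Fj [-0.1  0.4] g 0.00 q [-0.84  0.62  1.53  0.    0.99 -2.6 ]
force: [-2.4, -1.3, 1.4]
t7.40 w [ 0.4555 -0.3288  0.0313] j [-0.0561  0.0001] xang -2.945 tilt [-0.0006 -0.    ] F [-2.4 -1.3  1.4] Fj [-2.6 -0.8] g -0.00 q [-0.84  0.62  1.53 -0.    0.99 -2.6 ]
```

```bash
python3 -m jog '[{"x":-0.1,"y":0,"z":0,"yaw":0,"claw":-1},{"x":-0.1,"y":0,"z":0,"yaw":0,"claw":-1}]' | grep -E "force"
python3 - <<'E'
from h import *
st()
E
```

```text
force: [-9.4, -2.6, 3.8]
t7.65 w [ 0.4556 -0.3288  0.0314] j [-0.056   0.0001] xang -2.945 tilt [-0.0025  0.    ] F [-9.4 -2.6  3.8] Fj [-9.7 -0.7] g -0.00 q [-0.83  0.62  1.53 -0.    0.99 -2.6 ]
```

```bash
python3 -m jog '[{"x":0,"y":0,"z":0,"yaw":0,"claw":-1},{"x":0.5,"y":0,"z":0,"yaw":0,"claw":-1},{"x":2,"y":0,"z":0,"yaw":0,"claw":-1},{"x":4,"y":0,"z":-5,"yaw":0,"claw":-1},{"x":4,"y":0,"z":-11,"yaw":0,"claw":-1}]' | grep -E "force"
python3 - <<'E'
from h import *
st()
# knob pose at start angle
t0=-0.128
post=np.array([0,.088])
def pp(t,off,z):
    ph=np.deg2rad(170)+t; u=np.array([np.cos(ph),np.sin(ph)]); tg=np.array([-u[1],u[0]])
    p=post+.13*u-off*tg
    return (*j2w(*p),z), TH+np.arctan2(tg[1],tg[0])+np.pi
for off in (.05,.03): 
    p,a=pp(t0,off,.2); print(off,p,a,w2j(p),go(p,a))
snap('top','t5.png');snap('scene','s5.png');snap('wrist','w5.png')
im=cv2.imread('pics/s5.png')[200:330,205:355]; cv2.imwrite('pics/s5z.png',cv2.resize(im,None,fx=4.5,fy=4.5))
E
```

```text
force: [1.0, -1.5, -0.2]
t8.28 w [ 0.4156 -0.3361  0.1418] j [-0.0966  0.0007] xang -2.947 tilt [-0.0019  0.0027] F [ 1.  -1.5 -0.2] Fj [ 0.7 -1.7] g -0.00 q [-0.9   0.44  1.48  0.    1.22 -2.67]
0.05 (np.float64(0.36926601822573446), np.float64(-0.1681864235451817), 0.2) 1.4652634015954635 [-0.10919908  0.17446132] ([1.3, 17.39, -5.77], 1.871)
0.03 (np.float64(0.36715927534437387), np.float64(-0.18807515488812654), 0.2) 1.4652634015954635 [-0.11515786  0.15536962] ([1.9, 15.48, -5.78], 1.871)
```

View pics/s5z.png

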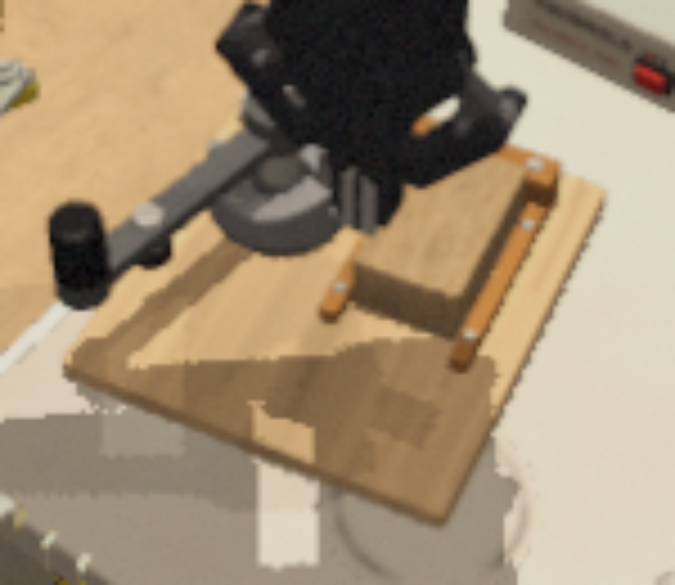

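View pics/t5.png

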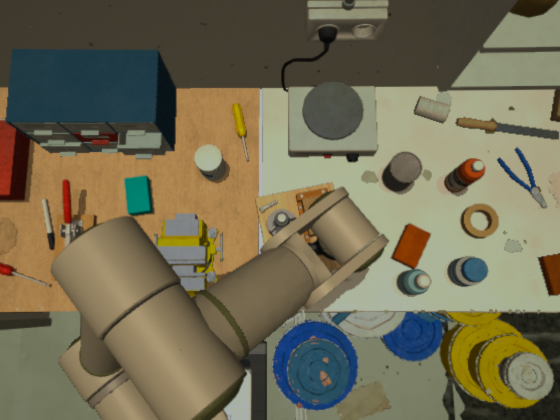

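```bash
python3 -m jog '[{"x":0,"y":0,"z":-4,"yaw":0.18,"claw":-1},{"x":0,"y":3,"z":-7,"yaw":0.36,"claw":-1},{"x":0,"y":7,"z":-7,"yaw":0.54,"claw":-1},{"x":0.5,"y":12,"z":-7,"yaw":0.72,"claw":-1},{"x":1.3,"y":17,"z":-7,"yaw":0.9,"claw":-1}]' | grep -E "force"
python3 -m jog '[{"x":0,"y":0,"z":0,"yaw":0.18,"claw":-1},{"x":0,"y":0,"z":0,"yaw":0.36,"claw":-1},{"x":0,"y":0,"z":0,"yaw":0.54,"claw":-1},{"x":0,"y":0,"z":0,"yaw":0.72,"claw":-1},{"x":0,"y":0,"z":0,"yaw":0.9,"claw":-1}]' | grep -E "force"
cat >> h.py <<'E'
post=np.array([0,.088])
def pp(t,off,z):
    ph=np.deg2rad(170)+t; u=np.array([np.cos(ph),np.sin(ph)]); tg=np.array([-u[1],u[0]])
    p=post+.13*u-off*tg
    return (*j2w(*p),z), TH+np.arctan2(tg[1],tg[0])+np.pi
E
python3 - <<'E'
from h import *
st()
for off in (.05,.03): 
    p,a=pp(-.128,off,.092); print(off,p,a,w2j(p),go(p,a))
for n in ('top','scene','wrist'): snap(n,n+'6.png')
for n,(x0,y0,x1,y1) in {'top':(240,170,380,290),'scene':(205,200,355,330)}.items():
    im=cv2.imread(f'pics/{n}6.png')[y0:y1,x0:x1]; cv2.imwrite(f'pics/{n}6z.png',cv2.resize(im,None,fx=5,fy=5,interpolation=cv2.INTER_CUBIC)[:600])
E
```

```text
force: [0.6, -0.1, 0.6]
force: [0.8, 0.3, 0.7]
t9.68 w [ 0.371  -0.1717  0.2099] j [-0.1082  0.1706] xang 1.532 tilt [-0.0017  0.0018] F [0.8 0.3 0.7] Fj [0.9 0.1] g -0.00 q [-0.73  0.15  1.69  0.    1.3  -0.69]
0.05 (np.float64(0.36926601822573446), np.float64(-0.1681864235451817), 0.092) 1.4652634015954635 [-0.10919908  0.17446132] ([0.33, -0.16, 11.8], 0.067)
0.03 (np.float64(0.36715927534437387), np.float64(-0.18807515488812654), 0.092) 1.4652634015954635 [-0.11515786  0.15536962] ([-1.67, -0.3, 11.79], 0.067)
```

View pics/top6z.png

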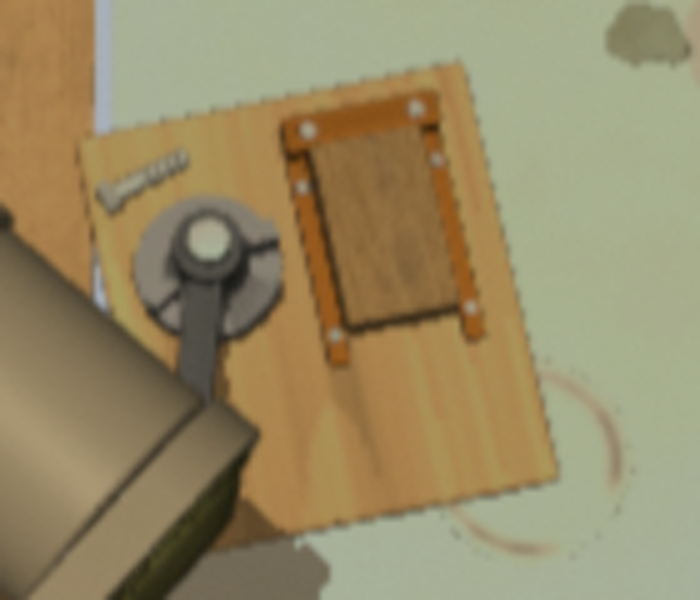

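View pics/wrist6.png

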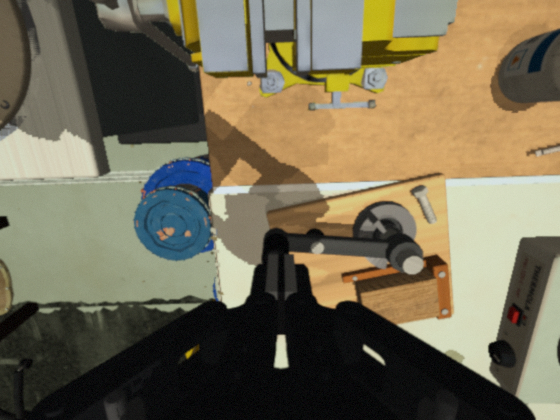

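View pics/scene6z.png

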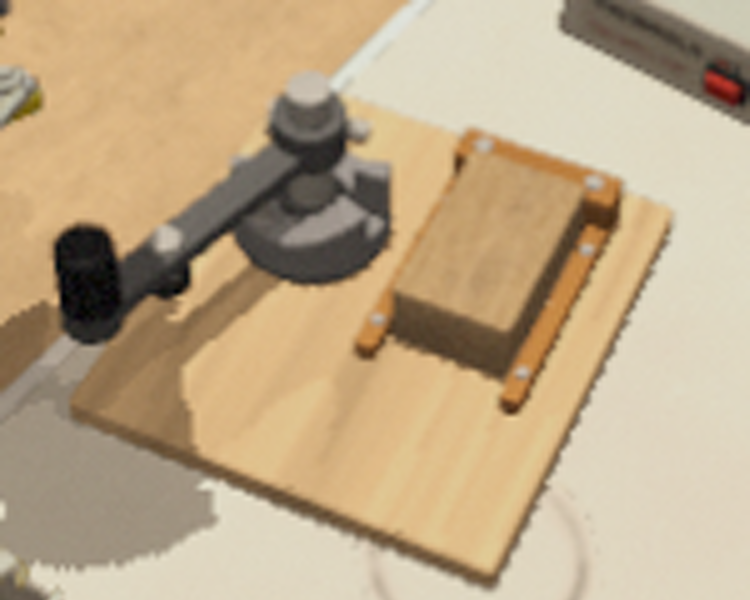

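```bash
python3 -m jog '[{"x":0.3,"y":-0.2,"z":2,"yaw":0.07,"claw":-1},{"x":0.3,"y":-0.2,"z":6,"yaw":0.07,"claw":-1},{"x":0.3,"y":-0.2,"z":10,"yaw":0.07,"claw":-1},{"x":0.3,"y":-0.2,"z":11.8,"yaw":0.07,"claw":-1},{"x":0.3,"y":-0.2,"z":11.8,"yaw":0.07,"claw":-1}]' | grep -E "force"
python3 - <<'E'
from h import *
st()
for t,off in ((-.128,.03),(-.128,.024),(-.05,.024),(.05,.024),(.15,.024)): 
    p,a=pp(t,off,.092); print(t,off,go(p,a))
for n in ('scene','wrist'): snap(n,n+'7.png')
im=cv2.imread(f'pics/scene7.png')[190:320,195:345]; cv2.imwrite(f'pics/scene7z.png',cv2.resize(im,None,fx=4.5,fy=4.5,interpolation=cv2.INTER_CUBIC)[:600])
E
```

```text
force: [-0.8, -0.3, 0.4]
t10.45 w [ 0.369  -0.1685  0.0922] j [-0.1096  0.1742] xang 1.471 tilt [-0.0026  0.0024] F [-0.8 -0.3  0.4] Fj [-0.8 -0.1] g 0.00 q [-0.72  0.32  1.89  0.    0.94 -0.62]
-0.128 0.03 ([-1.96, 0.02, 0.02], 0.005)
-0.128 0.024 ([-2.56, 0.01, 0.02], 0.005)
-0.05 0.024 ([-3.58, -0.14, 0.02], -0.073)
0.05 0.024 ([-4.9, -0.22, 0.01], -0.173)
0.15 0.024 ([-6.22, -0.17, 0.01], -0.273)
```

View pics/scene7z.png

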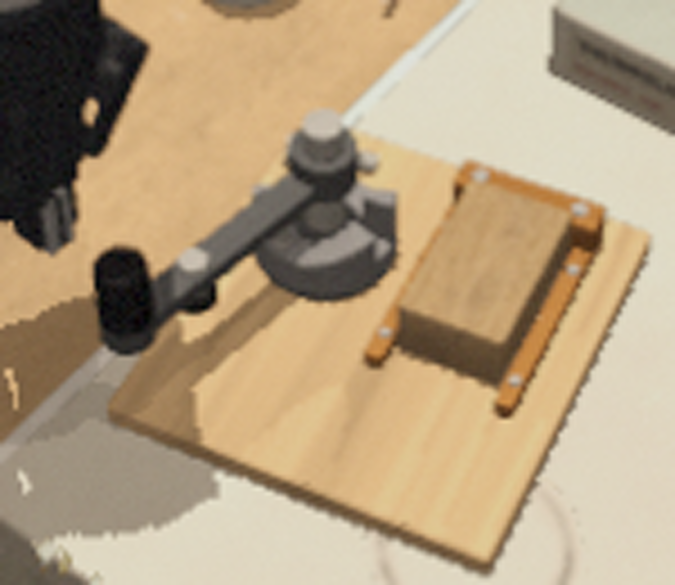

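View pics/wrist7.png

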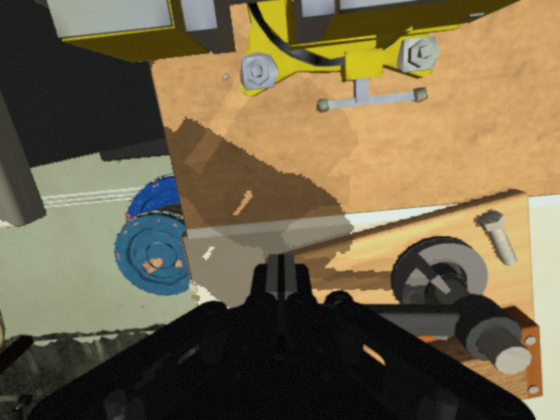

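```bash
python3 -m jog '[{"x":-1.5,"y":0,"z":0,"yaw":0,"claw":-1},{"x":-2.6,"y":0,"z":0,"yaw":0,"claw":-1},{"x":-3.6,"y":-0.1,"z":0,"yaw":-0.07,"claw":-1},{"x":-4.9,"y":-0.2,"z":0,"yaw":-0.17,"claw":-1},{"x":-6.2,"y":-0.2,"z":0,"yaw":-0.27,"claw":-1}]' | grep -E "force"
cat >> h.py <<'E'
def rows(ts,off=.024,z=.092):
    for t in ts:
        p,a=pp(t,off,z); print(round(t,3),go(p,a))
def knob(n):
    print('knob',[(np.round(d['xyz'],3).tolist(),round(d['confidence'],2)) for d in r.pinpoint('handle',n)][:2])
E
python3 - <<'E'
from h import *
st(); rows([.23,.31,.39,.47,.55])
for n in ('scene','wrist'): snap(n,n+'8.png')
knob('scene')
im=cv2.imread(f'pics/scene8.png')[190:320,195:345]; cv2.imwrite(f'pics/scene8z.png',cv2.resize(im,None,fx=4.5,fy=4.5,interpolation=cv2.INTER_CUBIC)[:600])
E
```

```text
force: [2.7, 6.6, 0.4]
t11.18 w [ 0.361  -0.2307  0.0934] j [-0.1295  0.1148] xang 1.741 tilt [0.     0.0018] F [2.7 6.6 0.4] Fj [3.9 5.9] g 0.00 q [-0.85  0.35  1.83  0.    0.97 -1.02]
0.23 ([-1.01, -0.13, 0.14], -0.083)
0.31 ([-2.07, -0.19, 0.14], -0.163)
0.39 ([-3.12, -0.17, 0.14], -0.243)
0.47 ([-4.17, -0.07, 0.14], -0.323)
0.55 ([-5.21, 0.12, 0.13], -0.403)
knob [([0.362, -0.254, 0.092], 0.83)]
```

View pics/scene8z.png

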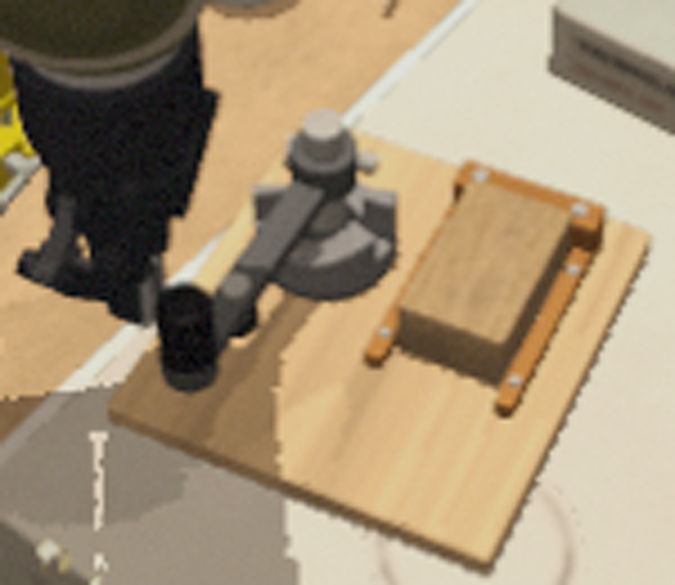

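```bash
python3 -m jog '[{"x":-1,"y":-0.1,"z":0,"yaw":-0.08,"claw":-1},{"x":-2.1,"y":-0.2,"z":0,"yaw":-0.16,"claw":-1},{"x":-3.1,"y":-0.2,"z":0,"yaw":-0.24,"claw":-1},{"x":-4.2,"y":-0.1,"z":0,"yaw":-0.32,"claw":-1},{"x":-5.2,"y":0.1,"z":0,"yaw":-0.4,"claw":-1}]' | grep -E "force"
python3 - <<'E'
from h import *
st(); rows([.63,.71,.79,.87,.95],z=.094)
snap('scene','s9.png');knob('scene')
E
```

```text
force: [-7.8, 11.8, 9.6]
t11.95 w [ 0.369  -0.279   0.0929] j [-0.1312  0.0658] xang 2.139 tilt [-0.0053  0.0063] F [-7.8 11.8  9.6] Fj [-5.3 13.1] g -0.00 q [-0.9   0.4   1.74 -0.    1.01 -1.47]
0.63 ([-1.39, -0.12, -0.12], -0.085)
0.71 ([-2.45, -0.19, -0.13], -0.165)
0.79 ([-3.51, -0.16, -0.14], -0.245)
0.87 ([-4.56, -0.05, -0.15], -0.325)
0.95 ([-5.6, 0.14, -0.16], -0.405)
knob [([0.509, -0.318, 0.0], 0.33)]
```

```bash
python3 - <<'E'
from h import *
im=cv2.imread(f'pics/s9.png')[190:320,195:345]; cv2.imwrite(f'pics/s9z.png',cv2.resize(im,None,fx=4.5,fy=4.5,interpolation=cv2.INTER_CUBIC)[:600])
E
```

View pics/s9z.png

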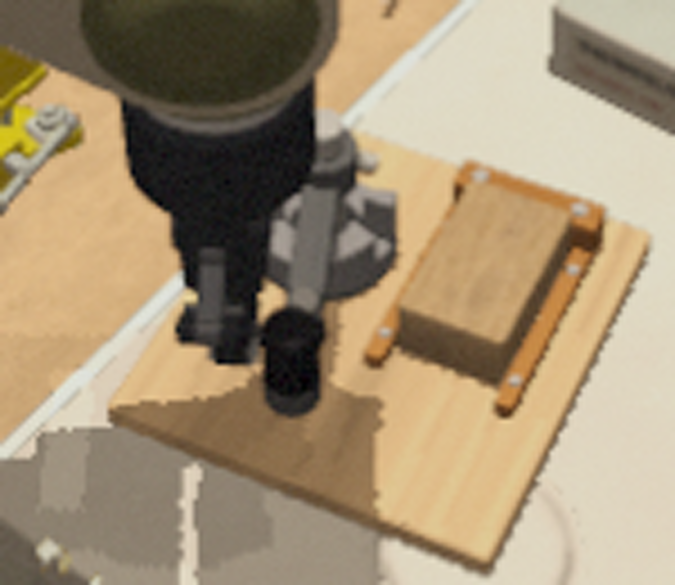

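```bash
python3 -m jog '[{"x":-0.8,"y":0,"z":-0.2,"yaw":-0.06,"claw":-1},{"x":-1.6,"y":-0.1,"z":-0.3,"yaw":-0.12,"claw":-1},{"x":-2.4,"y":-0.2,"z":-0.4,"yaw":-0.16,"claw":-1}]' | grep -E "force"
python3 - <<'E'
from h import *
st(); rows([.71,.79,.87,.95],z=.1)
snap('scene','s10.png');knob('scene')
E
```

```text
force: [-3.7, 12.3, -7.4]
t12.43 w [ 0.3802 -0.2998  0.0959] j [-0.1243  0.0432] xang 2.297 tilt [-0.0056  0.008 ] F [-3.7 12.3 -7.4] Fj [-1.2 12.8] g 0.00 q [-0.91  0.42  1.68  0.    1.05 -1.64]
0.71 ([-0.09, -0.03, -0.41], -0.006)
0.79 ([-1.13, -0.17, -0.42], -0.086)
0.87 ([-2.19, -0.23, -0.43], -0.166)
0.95 ([-3.25, -0.2, -0.44], -0.246)
knob [([0.393, -0.318, 0.097], 0.75)]
```

```bash
python3 -m jog '[{"x":-0.6,"y":-0.1,"z":0,"yaw":-0.05,"claw":-1},{"x":-1.2,"y":-0.1,"z":-0.05,"yaw":-0.1,"claw":-1},{"x":-1.9,"y":-0.2,"z":-0.1,"yaw":-0.15,"claw":-1},{"x":-2.5,"y":-0.2,"z":-0.15,"yaw":-0.2,"claw":-1}]' | grep -E "force"
python3 - <<'E'
from h import *
st(); rows([.87,.95,1.03,1.11],z=.1)
snap('scene','s11.png');knob('scene')
im=cv2.imread(f'pics/s11.png')[190:320,195:345]; cv2.imwrite(f'pics/s11z.png',cv2.resize(im,None,fx=4.5,fy=4.5,interpolation=cv2.INTER_CUBIC)[:600])
E
```

```text
force: [0.7, 0.9, -0.1]
t13.03 w [ 0.3956 -0.3211  0.0981] j [-0.1133  0.0193] xang 2.498 tilt [-0.0048  0.0047] F [ 0.7  0.9 -0.1] Fj [0.9 0.7] g 0.00 q [-0.91  0.46  1.61 -0.    1.09 -1.84]
0.87 ([0.41, 0.11, -0.19], 0.034)
0.95 ([-0.63, -0.07, -0.2], -0.046)
1.03 ([-1.69, -0.17, -0.21], -0.126)
1.11 ([-2.74, -0.19, -0.21], -0.206)
knob [([0.413, -0.336, 0.098], 0.67)]
```

View pics/s11z.png

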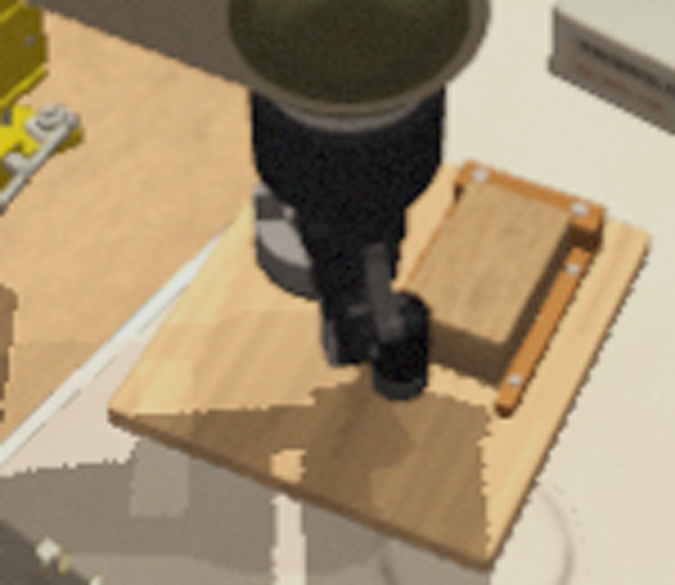

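```bash
python3 -m jog '[{"x":-0.6,"y":-0.1,"z":0,"yaw":-0.05,"claw":-1},{"x":-1.2,"y":-0.1,"z":-0.05,"yaw":-0.09,"claw":-1},{"x":-1.8,"y":-0.2,"z":-0.1,"yaw":-0.14,"claw":-1},{"x":-2.4,"y":-0.2,"z":-0.15,"yaw":-0.18,"claw":-1}]' | grep -E "force"
python3 - <<'E'
from h import *
st(); rows([1.03,1.11,1.19,1.27],z=.1)
snap('wrist','w12.png');snap('scene','s12.png');knob('scene')
E
```

```text
force: [-14.3, 5.6, 4.8]
t13.62 w [ 0.4141 -0.3383  0.1002] j [-0.0985 -0.0011] xang 2.677 tilt [-0.0029  0.0017] F [-14.3   5.6   4.8] Fj [-12.9   8.3] g -0.00 q [-0.91  0.49  1.54 -0.    1.12 -2.01]
1.03 ([0.8, 0.23, 0.02], 0.054)
1.11 ([-0.24, 0.03, 0.02], -0.026)
1.19 ([-1.29, -0.1, 0.01], -0.106)
1.27 ([-2.34, -0.14, 0.01], -0.186)
knob [([0.435, -0.347, 0.102], 0.6)]
```

View pics/w12.png

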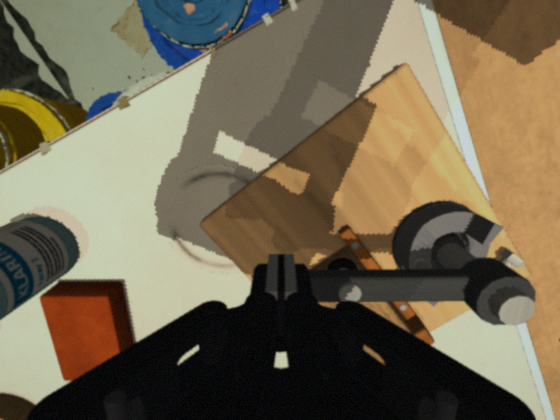

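```bash
python3 -m jog '[{"x":-0.5,"y":0,"z":-0.1,"yaw":-0.04,"claw":-1},{"x":-1,"y":-0.1,"z":-0.15,"yaw":-0.08,"claw":-1},{"x":-1.5,"y":-0.1,"z":-0.2,"yaw":-0.12,"claw":-1},{"x":-2,"y":-0.1,"z":-0.25,"yaw":-0.16,"claw":-1}]' | grep -E "force"
python3 - <<'E'
from h import *
st(); rows([1.19,1.27,1.35,1.43],z=.103)
snap('scene','s13.png');knob('scene')
E
```

```text
force: [-4.3, -1.1, -1.8]
t14.28 w [ 0.4321 -0.3491  0.1026] j [-0.083  -0.0152] xang 2.838 tilt [-0.0019 -0.0002] F [-4.3 -1.1 -1.8] Fj [-4.5 -0.3] g -0.00 q [-0.89  0.52  1.48 -0.    1.15 -2.16]
1.19 ([0.78, 0.19, -0.04], 0.055)
1.27 ([-0.26, -0.01, -0.04], -0.025)
1.35 ([-1.31, -0.14, -0.04], -0.105)
1.43 ([-2.37, -0.18, -0.04], -0.185)
knob [([0.455, -0.354, 0.105], 0.72)]
```

```bash
python3 -m jog '[{"x":-0.4,"y":0,"z":-0.05,"yaw":-0.03,"claw":-1},{"x":-0.8,"y":0,"z":-0.1,"yaw":-0.06,"claw":-1},{"x":-1.2,"y":-0.1,"z":-0.12,"yaw":-0.1,"claw":-1},{"x":-1.2,"y":-0.1,"z":-0.12,"yaw":-0.1,"claw":-1}]' | grep -E "force"
python3 - <<'E'
from h import *
st(); rows([1.35,1.43],z=.105)
snap('scene','s14.png');knob('scene')
im=cv2.imread(f'pics/s14.png')[190:320,195:345]; cv2.imwrite(f'pics/s14z.png',cv2.resize(im,None,fx=4.5,fy=4.5,interpolation=cv2.INTER_CUBIC)[:600])
E
```

```text
force: [0.6, -0.1, -0.3]
t14.88 w [ 0.4444 -0.3535  0.1041] j [-0.0718 -0.0219] xang 2.938 tilt [ 0.0009 -0.0004] F [ 0.6 -0.1 -0.3] Fj [ 0.6 -0.3] g 0.00 q [-0.88  0.53  1.44  0.    1.17 -2.25]
1.35 ([0.01, -0.09, -0.09], -0.005)
1.43 ([-1.04, -0.23, -0.09], -0.085)
knob [([0.469, -0.358, 0.105], 0.73)]
```

View pics/s14z.png

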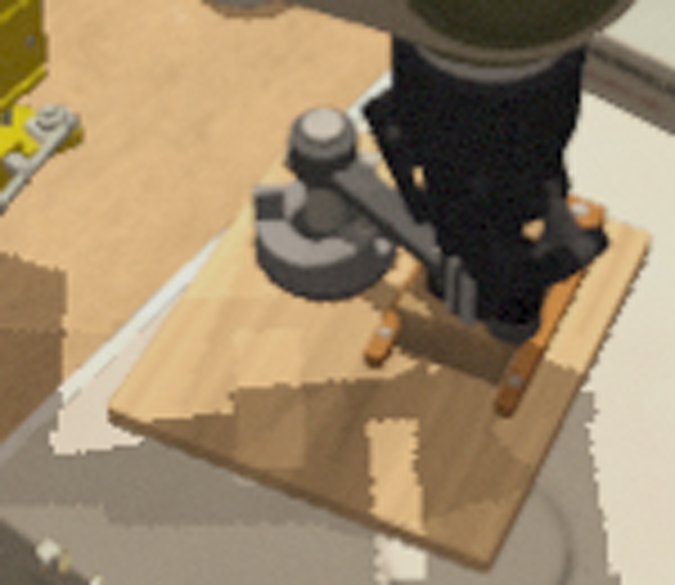

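```bash
python3 -m jog '[{"x":-0.4,"y":-0.1,"z":-0.03,"yaw":-0.03,"claw":-1},{"x":-0.8,"y":-0.2,"z":-0.06,"yaw":-0.06,"claw":-1},{"x":-0.8,"y":-0.2,"z":-0.06,"yaw":-0.06,"claw":-1}]' | grep -E "force"
python3 - <<'E'
from h import *
st(); rows([1.43,1.51],z=.105)
snap('scene','s15.png');knob('scene')
E
```

```text
force: [0.0, 0.6, 0.2]
t15.35 w [ 0.4518 -0.3572  0.1047] j [-0.0653 -0.027 ] xang 2.998 tilt [ 0.0006 -0.0006] F [0.  0.6 0.2] Fj [0.1 0.5] g -0.00 q [-0.87  0.54  1.41  0.    1.18 -2.3 ]
1.43 ([-0.24, -0.03, -0.03], -0.025)
1.51 ([-1.29, -0.16, -0.02], -0.105)
knob [([0.482, -0.361, 0.1], 0.73)]
```

```bash
python3 -m jog '[{"x":-0.4,"y":-0.1,"z":0,"yaw":-0.04,"claw":-1},{"x":-0.8,"y":-0.1,"z":0,"yaw":-0.08,"claw":-1}]' | grep -E "force"
python3 - <<'E'
from h import *
st(); rows([1.43,1.51],z=.105)
snap('scene','s16.png');knob('scene');snap('wrist','w16.png')
im=cv2.imread(f'pics/s16.png')[190:320,195:345]; cv2.imwrite(f'pics/s16z.png',cv2.resize(im,None,fx=4.5,fy=4.5,interpolation=cv2.INTER_CUBIC)[:600])
E
```

```text
force: [0.3, 0.6, -0.2]
t15.70 w [ 0.4594 -0.3592  0.1047] j [-0.0582 -0.0305] xang 3.080 tilt [ 0.0002 -0.0002] F [ 0.3  0.6 -0.2] Fj [0.4 0.6] g 0.00 q [-0.87  0.55  1.39  0.    1.19 -2.38]
1.43 ([0.53, 0.1, -0.03], 0.057)
1.51 ([-0.5, -0.11, -0.03], -0.023)
knob [([0.492, -0.362, 0.088], 0.63)]
```

View pics/s16z.png

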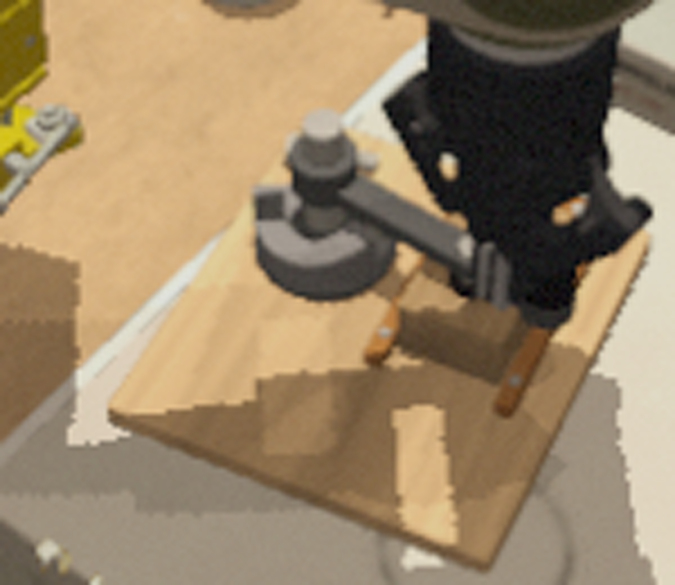

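View pics/w16.png

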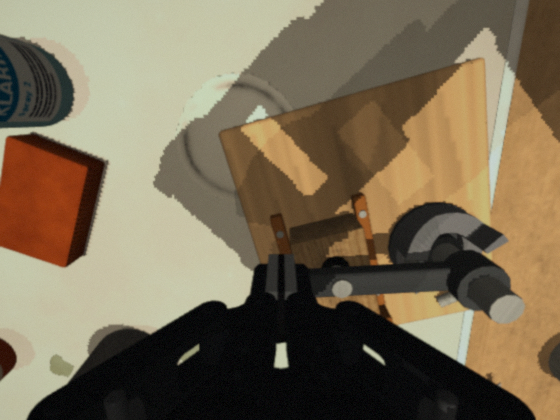

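```bash
python3 -m jog '[{"x":1,"y":0,"z":0,"yaw":0,"claw":-1},{"x":4,"y":0,"z":0,"yaw":0,"claw":-1},{"x":7,"y":0,"z":-4,"yaw":0,"claw":-1},{"x":7,"y":2,"z":-10,"yaw":0,"claw":-1},{"x":7,"y":6,"z":-14,"yaw":0,"claw":-1}]' | grep -E "force"
python3 -m jog '[{"x":0,"y":6,"z":0,"yaw":0,"claw":-1},{"x":0,"y":12,"z":0,"yaw":0,"claw":-1},{"x":0,"y":18,"z":0,"yaw":0,"claw":-1},{"x":0,"y":18,"z":0,"yaw":0,"claw":-1}]' | grep -E "force"
python3 - <<'E'
from h import *
st()
for n in ('top','scene'): snap(n,n+'17.png');knob(n);print([(np.round(d['xyz'],3).tolist(),round(d['confidence'],2)) for d in r.pinpoint('block_end',n)])
for n,(x0,y0,x1,y1) in {'top':(240,170,380,290),'scene':(205,200,355,330)}.items():
    im=cv2.imread(f'pics/{n}17.png')[y0:y1,x0:x1]; cv2.imwrite(f'pics/{n}17z.png',cv2.resize(im,None,fx=5,fy=5,interpolation=cv2.INTER_CUBIC)[:600])
E
```

```text
force: [1.0, 0.7, 0.6]
force: [0.2, 0.5, 0.3]
t16.98 w [ 0.4036 -0.1119  0.2449] j [-0.0645  0.2229] xang 3.082 tilt [0.0003 0.0002] F [0.2 0.5 0.3] Fj [0.3 0.4] g -0.00 q [-0.55  0.14  1.6   0.    1.4  -2.07]
knob [([0.495, -0.359, 0.09], 0.87)]
[([0.557, -0.31, 0.032], 0.55), ([0.616, 0.132, 0.021], 0.55)]
knob [([0.49, -0.364, 0.088], 0.94), ([0.538, -0.204, 0.014], 0.15)]
[([0.555, -0.311, 0.032], 0.92), ([0.614, 0.125, 0.016], 0.58)]
```

View pics/top17z.png

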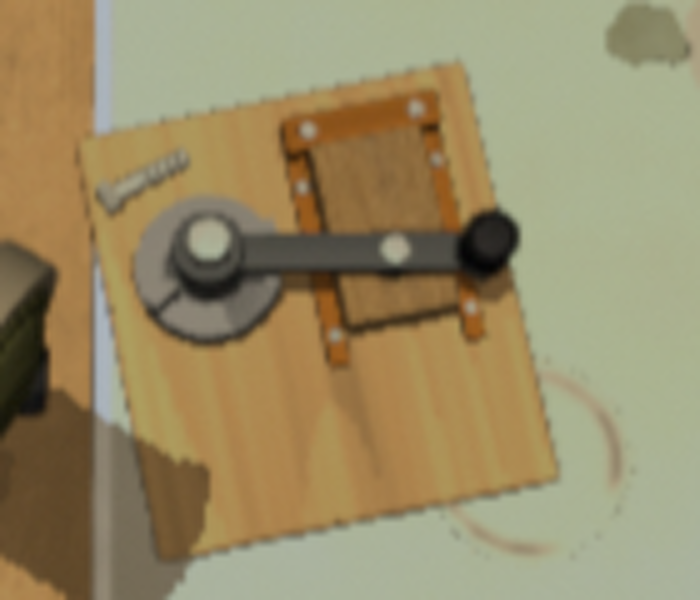

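View pics/scene17z.png

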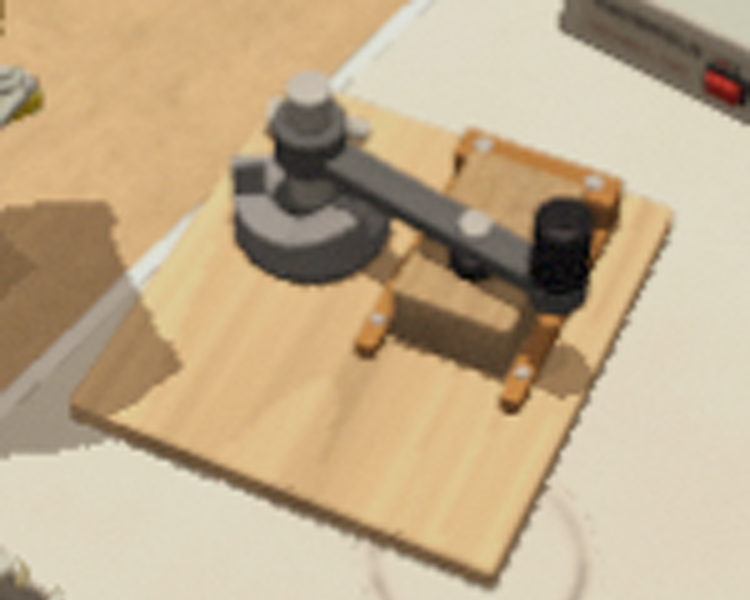

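```bash
python3 - <<'E'
from h import *
np.set_printoptions(precision=4,suppress=True)
def stat(d,u,v,k=2):
    return np.median([pix2w(d,u+i,v+j) for i in range(-k,k+1) for j in range(-k,k+1)],axis=0)
d0=dict(np.load('pics/top0.png.npz'));d1=dict(np.load('pics/top17.png.npz'))
print('knob top before',stat(d0,276,274),'after',stat(d1,338,217))
print('arm before',stat(d0,279,239,1),'after',stat(d1,304,220,1), stat(d1,298,220,1))
print('post',stat(d0,282,218,1),stat(d1,282,218,1))
k=stat(d1,338,217)
print('block corners', *[ w2j(pix2w(d1,240+c[0]/5-.4,170+c[1]/5-.4,.05)) for c in [(350,330),(460,306)]])
s1=dict(np.load('pics/scene0.png.npz'));s2=dict(np.load('pics/scene17.png.npz'))
print('scene knob top',pix2w(s1,205+82/5,200+232/5),pix2w(s2,205+562/5,200+208/5))
# triangulate top knob centre at z=.112 
for z in (.112,.116,.126):
  kp=w2j(pix2w(d1,240+491/5-.4,170+238/5-.4,z));v=kp-post;print(z,'turn',(np.arctan2(v[1],v[0])-np.deg2rad(170))%(2*np.pi),np.hypot(*v))
E
```

```text
knob top before [ 0.3644 -0.2188  0.1151] after [ 0.4934 -0.3608  0.1107]
arm before [ 0.4483 -0.2258  0.0765] after [ 0.4934 -0.285   0.0731] [ 0.4932 -0.2707  0.0736]
post [ 0.4933 -0.2329  0.1045] [ 0.4928 -0.2329  0.1044]
block corners [-0.0462  0.0285] [-0.0454 -0.0255]
scene knob top [ 0.3681 -0.2178  0.1174] [ 0.4971 -0.3616  0.1116]
0.112 turn 1.5436924663009348 0.12847218669397667
0.116 turn 1.5379759231674086 0.12799712651114825
0.126 turn 1.523498868259754 0.12682801434650828
```

```bash
python3 - <<'E'
from h import *
print(r.close_job())
E
```

```text
the job is handed in; nothing more can be done
None
```

The block is home against the fence and the handle has dropped into the notch on top of it. I handed the job in at about 17 s of the 51 s allowed.

- **Block:** I pushed it along the channel with the shut fingers until it stopped against the fence at about 10 N. At the end its near corners were at x ≈ -46 mm in the jig's frame, where home is -45. The networks put its far end at the fence.
- **Handle:** I pushed the knob round with the finger sides. The measured force peaked at about 15 N, which is more than the 3 to 6 N you gave but under the 25 N limit. At the drop the knob jumped ahead and the force fell to zero.
- **Notch:** The final turn is about 1.54 rad. The top camera shows the knob and arm 3 to 4.5 mm below rest, which fits the -4 mm expected with the foot on the block.
- **Bystanders:** The bolt looks unmoved in the final close-up. The sanding block, tin and jar were never approached, but I did not measure them again.

One disagreement: the networks put the final knob centre at z ≈ 0.089, against about 0.093 from depth. Both are below rest height. The foot's force on the block could not be measured directly, so that check is only inferred from the height.

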